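Wind the shoe-repair stand over to its next division

TASK

The bench stand holds an upturned shoe on a tilting cradle. First swing the flat catch aside (its upright knob goes outward) so that its tongue is well clear from under the cradle's side arm, then wind the handwheel clockwise, several turns, until the side arm has come down and rests firmly on the stop post set for the next division. Feel for the stop, do not force the worm against it, do not push the cradle by hand, and leave the glue jar, the hammer and the tack cup alone.

Things in the scene. Friction and masses are not known exactly. Their poses are not given: they have to be found in the camera images.
- stand: Grey stand bolted to the bench, never moves: base plate 290 x 360 x 25 mm, uprights, a worm box 165 mm high on its -y side. Origin: centre of the underside; -x side faces the robot more or less. The tilt axis runs along the stand's x, 125 mm above the bench, over the origin.
- cradle: Tilting cradle with an upturned black shoe (up to 240 mm above the bench) and a steel side arm (20 mm wide, 14 mm thick) towards the stand's +y, 45 mm to -x of the origin. Origin: on the tilt axis over the stand's origin. At wheel angle 0 the arm stands 0.35 rad above level and the cradle's axes are the stand's; winding lowers the arm.
- side_arm_tip (a point): Middle of the outer end of the cradle's side arm, on its centre line, 145 mm from the tilt axis. Only the worm may lower the arm, not the hand.
- wheel (a joint): Handwheel angle, rad, clockwise from above (the winding way); starts in 0 to 5.6. Cradle tilts 0.025 rad per rad. The stop comes somewhere at 20 to 27.5. Friction 3 N along the handle's path either way; stays where left. Past first touch the force climbs 0.4 N per mm of handle travel; each newton puts about 15 N on the post: over 200 N (16 N at the handle) overloads it, 4 to 7 N more is right.
- wheel_hub (a point): Centre of the handwheel's upper face, on its upright axis. Dark steel disc, 108 mm diameter, 12 mm thick, level, its upper face about 183 mm above the bench; the hub stands 6 mm proud.
- handle_grip (a point): The spinning handle standing up on the wheel, 42 mm from the wheel's axis: black, 20 mm diameter, free to spin on its own axis, from 2 mm to 52 mm above the wheel's face. This point is on its axis, 29 mm above the wheel's face, about 212 mm above the bench: grip it here from above.
- catch (a joint): Angle of the catch lever in rad: 0 closed, with the tongue under the side arm; 1.5 fully open at its end stop. Turning it open takes about 0.05 N m; it stays where it is left. Open it past 1.1.
- catch_pivot (a point): Upright pivot of the catch on its column, top of the lever, 129 mm above the bench. Closed, the tongue runs from here to the stand's +x (75 mm) and the knob's lever to the stand's -x. Lever 8 mm thick, 14 to 16 mm wide.
- catch_knob (a point): Top centre of the catch's upright round knob, 18 mm diameter, 42 mm high above the lever (top 171 mm above the bench), 60 mm from the pivot. To open, it swings about the pivot from the stand's -x towards the stand's +y (clockwise from above).
- glue_jar: Bystander: green glass glue jar with a white lid, 72 mm diameter, 115 mm high, origin under its centre. Leave alone.
- hammer: Bystander: hammer lying on the bench, 260 mm long, origin under its middle, handle to its -x. Leave alone.
- tack_cup: Bystander: small metal cup, 72 mm diameter, 50 mm high, origin under its centre. Leave alone.
- stop_nut (a point): Top centre of the brass lock nut (32 mm diameter, 55 mm above the bench) that holds the steel stop post, 12 mm diameter, flat top, under the side arm, 115 mm out from the tilt axis. The post was set by hand for this job: its top stands somewhere between 25 and 46 mm above the nut, not measured; the arm meets it by feel. It does not move.

How it is judged:
By the outcome, as a careful person would: the job done as asked, in the order asked, and still so for the second after the job is handed in, with the robot touching nothing.
It also fails if it takes over 72 s, if anything falls off the work surface, if the arm or the gripper's body presses on something with over 40 N, if the wrist force passes 120 N, or if a joint passes its speed limit or range.

ROBOT

A 6-joint arm with a two-finger parallel gripper is mounted at the origin on the work surface. World frame = base frame: x ahead of the robot, y to its left, z up, the work surface at z = 0. Lengths are in m, angles in rad, forces in N, time in s.
With the tool pointing down it reaches from about 0.35 to 0.975 m from the base axis. Payload 4.9 kg.
Tool frame: the origin (TCP) lies midway between the tips of the shut fingers; the grasp point (between the pads) lies 19 mm behind it; z points along the fingers, y is the line along which they close (so a half turn about z gives the same grasp; the last joint's range is limited). The gripper opens to 85 mm and grips with 20 to 120 N. Pads are 22 mm wide; open, the fingers measure 114 mm over their backs; the gripper's body (76 mm by 85 mm) begins 54 mm behind the grasp point. The pads swing forward as they close: fully open they stand 13 mm farther back than shut.
Start: joints at [1.065, 0.053, 1.613, -0, 1.476, -0.119], TCP at [0.236, 0.579, 0.231] pointing down, gripper open.
Joint ranges: [-3.01, 3.01], [-1.01, 2.22], [0.06, 2.58], [-1.02, 4.17], [0.09, 2.62], [-3.14, 3.14]. Speed limits (rad/s): [2.57, 2.57, 3.14, 3.14, 3.14, 3.14].

INTERFACE

Orientations are given as a unit quaternion [w, x, y, z].
In Python, from plant import manip gives the robot as it stands.
- The arm moves only by the shell command python3 shift.py 'ROWS'. ROWS is a JSON list that holds a single list of rows (three levels of brackets), with 1 to 5 rows, each of 7 numbers: the opening from 0.0 (shut) to 1.0 (fully open), then dx, dy, dz in shares of the most that a row can go, 1 being 62.5 mm, then a rotation vector rx, ry, rz in shares of pi rad (1.0 is pi rad); each row shifts and turns the commanded pose from where the row before left it, along the tool's axes as they then stand; what a row does not reach is not made up. A row lasts 1/8 s, in which the tool goes at most 0.0625 m and 0.188 rad, less where a joint would pass 70% of its speed; a pose out of reach is approached as far as the arm can. The fingers move at their own pace and stop on an object; the grip force is fixed at half the most. Time passes only in rows, so rows that do not move let the fingers close. It prints the time, the measured TCP pose, the force, the opening and the grip force at its end. Shift and turn numbers lie between -1 and 1, and a call with a number outside is refused. Input that does not fit is refused with a message, and nothing moves.
- manip.state(): the state, without advancing time (a new reading comes with each control period).
- manip.grab_frame(name): name is "scene" or "top"; returns the picture (400x640x3 uint8, red, green, blue); there is no depth.
- manip.camera_params(name): a dict with "intrinsics" (3x3 intrinsics, pixels), "xyz" and "orientation" of the camera in the world. Camera axes: x right, y down, z forward; pixel columns grow to the right and rows downward; lengths in m; the calibration is good to about 2 mm. A picture is of the moment at which its call begins. camera_params takes no time and is no camera call.
- manip.job_done(): hands the job in; it is judged then, once.
The state is a dict: "time": time; "joint_pos": joint angles; "joint_vel": joint speeds; "joint_efforts": joint torques, N m; "tool_pos": TCP position; "tool_rot": TCP orientation; "contact_force": force on the tool from outside, world axes, zero at the start; "ft_torque": the same for the moment, N m; "gripper_width": opening from 0.0 (shut) to 1.0 (fully open); "grasp_force": force on a finger pad.
Only numpy, scipy, OpenCV 4.12 (cv2) and the standard library are available. Lean on these libraries where they do the work, as an engineer would, in place of code of your own. Each camera call takes 0.05 s, during which the arm holds its last target. There are 200 camera calls.

## Working session

There is one attempt and no reset: what is moved stays moved. The work goes in short steps, Python scripts to look and compute and a shell command to move; the robot and the scene stay as the last step left them, time stands still between calls to the robot, and variables do not carry over. Pictures are saved under pics/ and viewed, at most 10 in all, crops included, and the job is handed in when it is done.

```bash
ls; mkdir -p pics; python3 - <<'E'
from plant import manip
import cv2
for n in("scene","top"):
    cv2.imwrite(f"pics/{n}0.png",manip.grab_frame(n)[:,:,::-1]); print(manip.camera_params(n))
print(manip.state())
E
```

```text
pics
plant.py
shift.py
{'intrinsics': array([[421.61092861,   0.        , 314.70232873],
       [  0.        , 421.61092861, 194.15156556],
       [  0.        ,   0.        ,   1.        ]]), 'xyz': array([1.11910144, 0.57473195, 0.88366221]), 'orientation': array([-0.16406826,  0.34832353,  0.84347818, -0.37456226])}
{'intrinsics': array([[383.7845309 ,   0.        , 313.66413634],
       [  0.        , 383.7845309 , 203.52701141],
       [  0.        ,   0.        ,   1.        ]]), 'xyz': array([ 0.38376204, -0.01321942,  1.08083071]), 'orientation': array([-0.07472731,  0.71074785, -0.6978047 ,  0.0481863 ])}
{'time': 0.1, 'joint_pos': array([ 1.06499139e+00,  5.33038500e-02,  1.61416665e+00, -1.15130412e-05,
        1.47601455e+00, -1.19010050e-01]), 'joint_vel': array([-0.00130316, -0.00078826, -0.00196552,  0.00018463,  0.00125252,
        0.00030297]), 'joint_efforts': array([-1.73879348e-04, -3.94906855e+01, -3.71361673e+01, -8.92361231e-05,
        3.90304936e-03, -6.75008081e-06]), 'tool_pos': array([0.23549297, 0.57831922, 0.23017195]), 'tool_rot': array([-2.85361995e-04,  1.92193476e-01,  9.81356598e-01, -9.02160951e-04]), 'contact_force': array([-0.1941048 , -1.54235068,  0.18867022]), 'ft_torque': array([-0.00338356, -0.03916007,  0.01793909]), 'grasp_force': 0.0, 'gripper_width': 0.9963879971623361}
```

View pics/scene0.png

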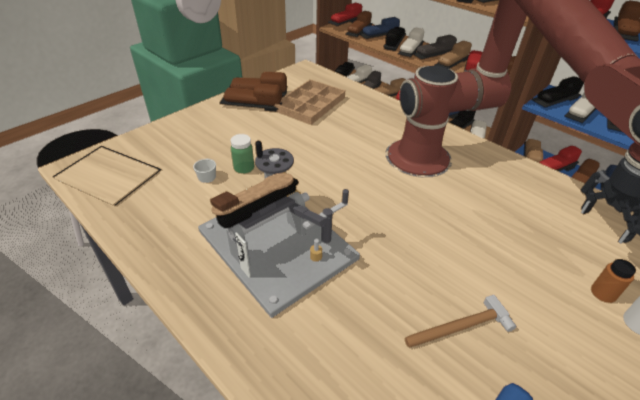

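View pics/top0.png

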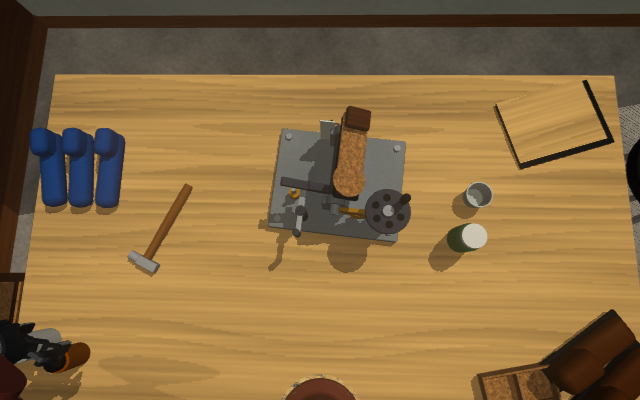

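The scene view shows the wheel near (274,160), its handle near (259,148), the knob near (345,195) and the nut near (316,254). In the top view the wheel is near (388,211), the handle near (404,199) and the catch knob near (297,233). I'll enlarge both for better readings.

```bash
python3 - <<'E'
import cv2
a=cv2.imread("pics/top0.png")[150:260,262:422]; cv2.imwrite("pics/topc.png",cv2.resize(a,None,fx=5,fy=5,interpolation=cv2.INTER_CUBIC))
a=cv2.imread("pics/scene0.png")[135:275,230:390]; cv2.imwrite("pics/scenec.png",cv2.resize(a,None,fx=4,fy=4,interpolation=cv2.INTER_CUBIC))
E
```

```text
(no output)
```

View pics/topc.png

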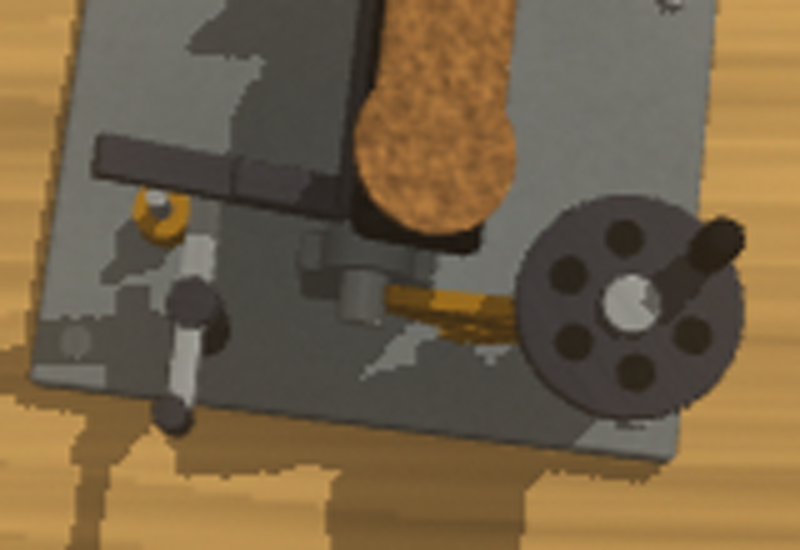

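View pics/scenec.png

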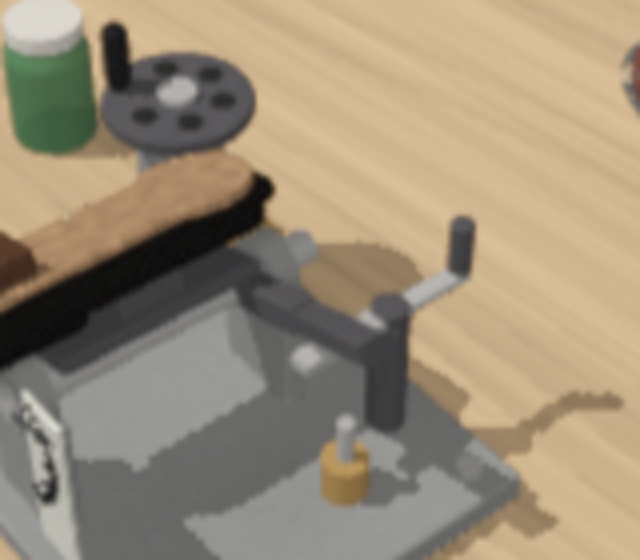

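Top crop: hub (632,304), handle top (730,238), knob top (172,408), pivot (190,298), arm end (97,157), nut (160,215). Scene crop: hub (177,92), handle top (114,28), knob top (462,222), pivot (390,300). I'll turn these into positions.

```bash
cat > h.py <<'E'
from plant import manip
import numpy as np
from scipy.spatial.transform import Rotation as R
def ray(n,uv):
    c=manip.camera_params(n); q=c["orientation"]
    d=R.from_quat([*q[1:],q[0]]).apply(np.linalg.inv(c["intrinsics"])@[*uv,1]); return c["xyz"],d
def onz(n,uv,z):
    o,d=ray(n,uv); return o+d*(z-o[2])/d[2]
def tri(a,b):
    (o1,d1),(o2,d2)=ray("top",a),ray("scene",b)
    s=np.linalg.lstsq(np.c_[d1,-d2],o2-o1,rcond=None)[0]; p,q=o1+s[0]*d1,o2+s[1]*d2
    return (p+q)/2,np.linalg.norm(p-q)
def tool(): 
    s=manip.state(); q=s["tool_rot"]; return s["tool_pos"],R.from_quat([*q[1:],q[0]]).as_matrix(),s
E
python3 - <<'E'
from h import *
np.set_printoptions(precision=4,suppress=True)
T=lambda x,y:((x+.5)/5+262-.5,(y+.5)/5+150-.5)
S=lambda x,y:((x+.5)/4+230-.5,(y+.5)/4+135-.5)
for n,t,s,z in [("hub",(632,304),(177,92),.189),("handle",(730,238),(114,28),.235),("knob",(172,408),(462,222),.171),("pivot",(190,298),(390,300),.13),("nut",(160,215),(345,450),.055)]:
    print(n,onz("top",T(*t),z),onz("scene",S(*s),z),*tri(T(*t),S(*s)))
# base plate corners, z=.025
c=[onz("top",T(*p),.025) for p in [(30,380),(670,462)]]; print("corners",c)
print("wheel disc",onz("top",T(630,306),.183))
print("far corners",onz("top",(281,128),.025),onz("top",(406,141),.025))
p,M,s=tool();print(p,M)
E
```

```text
hub [ 0.5267 -0.1521  0.189 ] [ 0.5312 -0.149   0.189 ] [ 0.5276 -0.153   0.1849] 0.0006816950927653822
handle [ 0.5497 -0.1886  0.235 ] [ 0.5534 -0.1841  0.235 ] [ 0.5502 -0.1891  0.2311] 0.0008859555176205141
knob [0.4759 0.0635 0.171 ] [0.4762 0.0642 0.171 ] [0.4759 0.0637 0.1704] 0.000375287465517189
pivot [0.5357 0.0595 0.13  ] [0.5299 0.0533 0.13  ] [0.5349 0.0585 0.1369] 0.0011718782392777104
nut [0.5934 0.083  0.055 ] [0.5938 0.0774 0.055 ] [0.5943 0.0809 0.0578] 0.004581852299558831
corners [array([0.5049, 0.1553, 0.025 ]), array([ 0.4661, -0.1972,  0.025 ])]
wheel disc [ 0.5267 -0.1521  0.183 ]
far corners [0.7904 0.1283 0.025 ] [ 0.7542 -0.231   0.025 ]
[0.2355 0.5783 0.2302] [[-0.9261  0.3772 -0.0009]
 [ 0.3772  0.9261 -0.0017]
 [ 0.0002 -0.0019 -1.    ]]
```

Careful with the scale: shifts go in shares of 62.5 mm and turns go in shares of pi rad. That gives: -0.042 m is -0.672, -0.039 m is -0.624.

```bash
python3 shift.py '[[[0.6,-0.672,-0.624,-0.096,0,0,0],[0.6,-0.672,-0.624,-0.096,0,0,0],[0.6,-0.672,-0.624,-0.096,0,0,0],[0.6,-0.672,-0.624,-0.096,0,0,0],[0.6,-0.672,-0.624,-0.096,0,0,0]]]'
python3 shift.py '[[[0.6,-0.672,-0.624,0,0,0,0],[0.6,-0.672,-0.624,0,0,0,0],[0.6,-0.672,-0.624,0,0,0,0],[0.6,-0.672,-0.624,0,0,0,0],[0.6,-0.624,-0.56,0,0,0,0]]]'
python3 shift.py '[[[0.6,0,0,0,0,0,-0.0446],[0.6,0,0,0,0,0,-0.0446],[0.6,0,0,0,0,0,0]]]'
cat > w.py <<'E'
from h import *
import sys
np.set_printoptions(precision=4,suppress=True)
p,M,s=tool(); g=np.array(eval(sys.argv[1]))
print("t",s["time"],"tcp",p,"y",M[:,1],"delta tool",M.T@(g-p),"F",s["contact_force"])
E
python3 w.py '[0.476,0.0637,0.137]'
```

```text
time: 0.72
tool_pos: [0.3569, 0.3172, 0.261]
tool_rot: [-0.0, 0.192, 0.981, -0.0]
contact_force: [0.8, 0.3, 0.6]
gripper_width: 0.604
grasp_force: 0.0
time: 1.35
tool_pos: [0.4766, 0.0621, 0.2609]
tool_rot: [-0.0, 0.193, 0.981, 0.0]
contact_force: [0.9, 0.6, 0.3]
gripper_width: 0.601
grasp_force: 0.0
time: 1.72
tool_pos: [0.4761, 0.0638, 0.2607]
tool_rot: [-0.0, 0.054, 0.999, -0.0]
contact_force: [-0.1, 0.0, 0.1]
gripper_width: 0.601
grasp_force: 0.0
t 1.725 tcp [0.4761 0.0638 0.2607] y [ 0.1087  0.9941 -0.0001] delta tool [-0.     -0.0001  0.1237] F [-0.0679  0.0485  0.0831]
```

Scaled: 0.035 m is 0.56, 0.033 m is 0.528.

```bash
python3 shift.py '[[[0.6,0,0,0.56,0,0,0],[0.6,0,0,0.56,0,0,0],[0.6,0,0,0.528,0,0,0],[0.6,0,0,0.32,0,0,0],[0.6,0,0,0,0,0,0]]]'
python3 shift.py '[[[0,0,0,0,0,0,0],[0,0,0,0,0,0,0],[0,0,0,0,0,0,0],[0,0,0,0,0,0,0]]]'; python3 w.py '[0.476,0.0637,0.137]'
```

```text
time: 2.35
tool_pos: [0.4746, 0.0643, 0.1361]
tool_rot: [-0.002, 0.054, 0.999, -0.0]
contact_force: [0.3, 0.5, 1.1]
gripper_width: 0.601
grasp_force: 0.0
time: 2.85
tool_pos: [0.4773, 0.0645, 0.14]
tool_rot: [0.001, 0.053, 0.999, 0.001]
contact_force: [-1.8, 3.2, 6.0]
gripper_width: 0.19
grasp_force: 58.5
t 2.85 tcp [0.4773 0.0645 0.14  ] y [0.1067 0.9943 0.0014] delta tool [ 0.0012 -0.001   0.003 ] F [-1.8127  3.2215  5.9669]
```

Scaled: 0.009 m is 0.144, -0.0007 m is -0.0112, 0.15 rad / 3.1416 = 0.0477.

```bash
python3 shift.py '[[[0,-0.0112,0.144,0,0,0,0.0477],[0,-0.0112,0.144,0,0,0,0.0477],[0,-0.0112,0.144,0,0,0,0.0477]]]'; python3 shift.py '[[[0,-0.0112,0.144,0,0,0,0.0477],[0,-0.0112,0.144,0,0,0,0.0477],[0,-0.0112,0.144,0,0,0,0.0477]]]'; python3 shift.py '[[[0,-0.0112,0.144,0,0,0,0.0477],[0,-0.0112,0.144,0,0,0,0.0477],[0,-0.0064,0.08,0,0,0,0.0286],[0,0,0,0,0,0,0]]]'
```

```text
time: 3.22
tool_pos: [0.4858, 0.0893, 0.14]
tool_rot: [0.001, 0.277, 0.961, -0.0]
contact_force: [-2.1, -2.7, 6.4]
gripper_width: 0.197
grasp_force: 58.8
time: 3.6
tool_pos: [0.5046, 0.1079, 0.14]
tool_rot: [0.001, 0.485, 0.875, -0.001]
contact_force: [-3.9, -2.6, 7.6]
gripper_width: 0.199
grasp_force: 59.0
time: 4.1
tool_pos: [0.5259, 0.1157, 0.1399]
tool_rot: [0.001, 0.644, 0.765, -0.001]
contact_force: [-4.3, -1.9, 8.0]
gripper_width: 0.195
grasp_force: 59.0
```

Scaled: -0.06 m is -0.96, -0.05 m is -0.8.

```bash
python3 shift.py '[[[0.5,0,0,0,0,0,0],[0.5,0,0,0,0,0,0],[0.5,0,0,0,0,0,0]]]'; python3 shift.py '[[[0.5,0,0,-0.48,0,0,0],[0.5,0,0,-0.8,0,0,0],[0.5,0,0,-0.96,0,0,0],[0.5,0,0,0,0,0,0]]]'; python3 - <<'E'
from h import *
import cv2
T=lambda x,y:((x+.5)/5+262-.5,(y+.5)/5+150-.5)
S=lambda x,y:((x+.5)/4+230-.5,(y+.5)/4+135-.5)
print("post top",tri(T(157,199),S(346,420)),"nut top ",tri(T(160,213),S(345,447)))
a=manip.grab_frame("top")[150:260,262:422,::-1]; cv2.imwrite("pics/top2.png",cv2.resize(a,None,fx=5,fy=5,interpolation=cv2.INTER_CUBIC))
a=manip.grab_frame("scene")[120:270,230:390,::-1]; cv2.imwrite("pics/scene2.png",cv2.resize(a,None,fx=4,fy=4,interpolation=cv2.INTER_CUBIC))
print(manip.state()["joint_pos"])
E
python3 w.py '[0.5502,-0.189,0.275]'
```

```text
time: 4.47
tool_pos: [0.5254, 0.1165, 0.1379]
tool_rot: [-0.0, 0.643, 0.766, -0.0]
contact_force: [0.5, 0.5, 0.0]
gripper_width: 0.498
grasp_force: 0.0
time: 4.97
tool_pos: [0.5284, 0.1168, 0.2853]
tool_rot: [0.004, 0.643, 0.766, 0.004]
contact_force: [0.3, 0.5, -0.1]
gripper_width: 0.502
grasp_force: 0.0
post top (array([0.59591272, 0.08093919, 0.08801409]), np.float64(0.00205173041429827)) nut top  (array([0.5945853 , 0.08085814, 0.06098336]), np.float64(0.004121584911656906))
[ 8.00015523e-02 -1.79879231e-01  1.75636556e+00 -1.22950566e-04
  1.56367399e+00 -9.40243195e-02]
t 5.075 tcp [0.5258 0.1166 0.2789] y [0.9849 0.1731 0.0014] delta tool [-0.3052 -0.0289  0.0039] F [-1.1832  0.2116  0.0383]
```

View pics/scene2.png

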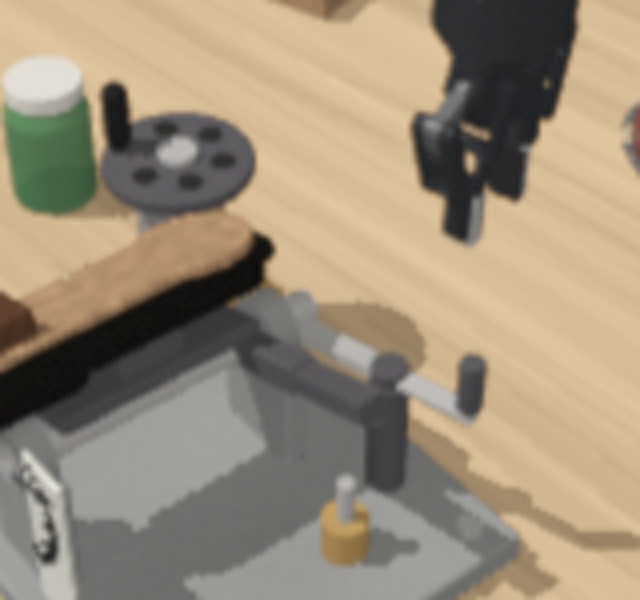

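The catch has swung open: its knob is now at (470,365) in the crop, to the stand's +y, and the tongue is clear of the arm. Next, the handle.

Scaled: -0.062 m is -0.992, -0.06 m is -0.96.

```bash
python3 shift.py '[[[0.6,-0.96,-0.096,0,0,0,0],[0.6,-0.992,-0.096,0,0,0,0],[0.6,-0.992,-0.096,0,0,0,0],[0.6,-0.992,-0.096,0,0,0,0],[0.6,-0.944,-0.08,0,0,0,0]]]';python3 shift.py '[[[0.6,0,0,0,0,0,0],[0.6,0,0,0,0,0,0]]]'; python3 w.py '[0.5502,-0.189,0.193]'
```

```text
time: 5.7
tool_pos: [0.5487, -0.1905, 0.2753]
tool_rot: [-0.002, 0.643, 0.766, -0.0]
contact_force: [0.2, 0.1, -0.5]
gripper_width: 0.601
grasp_force: 0.0
time: 5.95
tool_pos: [0.549, -0.1883, 0.276]
tool_rot: [-0.002, 0.643, 0.766, -0.0]
contact_force: [-0.0, 0.2, 0.1]
gripper_width: 0.6
grasp_force: 0.0
t 5.95 tcp [ 0.549  -0.1883  0.276 ] y [ 0.985   0.1727 -0.0029] delta tool [-0.0011  0.0013  0.083 ] F [-0.0026  0.1763  0.0752]
```

Scaled: 0.03 m is 0.48, 0.021 m is 0.336.

```bash
python3 shift.py '[[[0.6,0,0.016,0.48,0,0,0],[0.6,-0.016,0,0.48,0,0,0],[0.6,0,0,0.336,0,0,0],[0.6,0,0,0,0,0,0]]]';python3 shift.py '[[[0.2,0,0,0,0,0,0],[0,0,0,0,0,0,0],[0,0,0,0,0,0,0],[0,0,0,0,0,0,0],[0,0,0,0,0,0,0]]]'; python3 w.py '[0.5502,-0.189,0.193]'
```

```text
time: 6.45
tool_pos: [0.5498, -0.188, 0.1947]
tool_rot: [-0.002, 0.642, 0.766, -0.001]
contact_force: [-0.2, 0.9, 0.2]
gripper_width: 0.598
grasp_force: 0.0
time: 7.08
tool_pos: [0.5519, -0.1899, 0.1993]
tool_rot: [0.001, 0.643, 0.766, 0.001]
contact_force: [0.4, 1.9, 5.5]
gripper_width: 0.212
grasp_force: 58.8
t 7.075 tcp [ 0.5519 -0.1899  0.1993] y [0.9849 0.1731 0.0028] delta tool [ 0.0012 -0.0016  0.0063] F [0.4041 1.9455 5.4522]
```

```bash
cat > circ.py <<'E'
from h import *
import sys
p,M,s=tool(); n=int(sys.argv[1]); a0=float(sys.argv[2]); r=.0425; st=float(sys.argv[3])
a=a0-np.arange(n+1)*st
P=np.c_[r*np.cos(a),r*np.sin(a),0*a]; d=np.diff(P,axis=0)@np.array([[-.173,.985,0],[.985,.173,0],[0,0,-1]]).T
for k in range(n): print(k,"[0,%.4f,%.4f,0,0,0,0]"%tuple(d[k,:2]),"end angle %.2f"%a[k+1])
E
python3 circ.py 12 -0.995 0.5236
```

```text
0 [0,-0.0031,-0.0218,0,0,0,0] end angle -1.52
1 [0,0.0082,-0.0204,0,0,0,0] end angle -2.04
2 [0,0.0173,-0.0136,0,0,0,0] end angle -2.57
3 [0,0.0218,-0.0031,0,0,0,0] end angle -3.09
4 [0,0.0204,0.0082,0,0,0,0] end angle -3.61
5 [0,0.0136,0.0173,0,0,0,0] end angle -4.14
6 [0,0.0031,0.0218,0,0,0,0] end angle -4.66
7 [0,-0.0082,0.0204,0,0,0,0] end angle -5.18
8 [0,-0.0173,0.0136,0,0,0,0] end angle -5.71
9 [0,-0.0218,0.0031,0,0,0,0] end angle -6.23
10 [0,-0.0204,-0.0082,0,0,0,0] end angle -6.75
11 [0,-0.0136,-0.0173,0,0,0,0] end angle -7.28
```

Scaled: -0.0218 m is -0.3488, -0.0204 m is -0.3264.

```bash
python3 shift.py '[[[0,-0.0496,-0.3488,0,0,0,0],[0,0.1312,-0.3264,0,0,0,0],[0,0.2768,-0.2176,0,0,0,0]]]' | head -4;python3 w.py '[0.5276,-0.153,0.195]'
```

```text
time: 7.45
tool_pos: [0.4934, -0.1788, 0.1993]
tool_rot: [0.003, 0.644, 0.765, 0.001]
contact_force: [10.4, 1.5, 3.1]
t 7.45 tcp [ 0.4934 -0.1788  0.1993] y [0.9852 0.1716 0.0053] delta tool [0.0195 0.0381 0.0044] F [10.4001  1.5302  3.128 ]
```

Scaled: 0.0218 m is 0.3488, 0.0204 m is 0.3264.

```bash

python3 shift.py '[[[0,0.3488,-0.0496,0,0,0,0],[0,0.3264,0.1312,0,0,0,0],[0,0.2176,0.2768,0,0,0,0]]]' | grep -E "pos|force"
python3 shift.py '[[[0,0.0496,0.3488,0,0,0,0],[0,-0.1312,0.3264,0,0,0,0],[0,-0.2768,0.2176,0,0,0,0]]]' | grep -E "pos|force"
python3 shift.py '[[[0,-0.3488,0.0496,0,0,0,0],[0,-0.3264,-0.1312,0,0,0,0],[0,-0.2176,-0.2768,0,0,0,0]]]'| grep -E "pos|force"
```

```text
tool_pos: [0.5053, -0.1196, 0.1993]
contact_force: [4.1, -13.2, 2.3]
grasp_force: 59.9
tool_pos: [0.5632, -0.1311, 0.1991]
contact_force: [-12.4, -4.8, 12.9]
grasp_force: 61.2
tool_pos: [0.5527, -0.1895, 0.1992]
contact_force: [-1.3, 7.9, 8.4]
grasp_force: 60.7
```

Scaled: -0.0218 m is -0.3488, -0.0204 m is -0.3264.

```bash

python3 shift.py '[[[0,-0.0496,-0.3488,0,0,0,0],[0,0.1312,-0.3264,0,0,0,0],[0,0.2768,-0.2176,0,0,0,0]]]' | grep -E "pos|force"
python3 shift.py '[[[0,0.3488,-0.0496,0,0,0,0],[0,0.3264,0.1312,0,0,0,0],[0,0.2176,0.2768,0,0,0,0]]]' | grep -E "pos|force"
python3 shift.py '[[[0,0.0496,0.3488,0,0,0,0],[0,-0.1312,0.3264,0,0,0,0],[0,-0.2768,0.2176,0,0,0,0]]]' | grep -E "pos|force"
python3 shift.py '[[[0,-0.3488,0.0496,0,0,0,0],[0,-0.3264,-0.1312,0,0,0,0],[0,-0.2176,-0.2768,0,0,0,0],[0,0,0,0,0,0,0]]]'| grep -E "pos|force"
python3 - <<'E'
from h import *
import cv2
a=manip.grab_frame("scene")[150:275,250:390,::-1]; cv2.imwrite("pics/scene3.png",cv2.resize(a,None,fx=5,fy=4.8,interpolation=cv2.INTER_CUBIC))
E
```

```text
tool_pos: [0.4932, -0.1785, 0.1993]
contact_force: [9.9, 1.9, 4.2]
grasp_force: 60.2
tool_pos: [0.5055, -0.1195, 0.1993]
contact_force: [5.4, -13.8, 3.0]
grasp_force: 60.1
tool_pos: [0.5631, -0.1309, 0.1992]
contact_force: [-13.1, -4.7, 13.8]
grasp_force: 61.4
tool_pos: [0.5509, -0.1905, 0.1993]
contact_force: [-1.3, -1.3, 6.9]
grasp_force: 60.8
```

View pics/scene3.png

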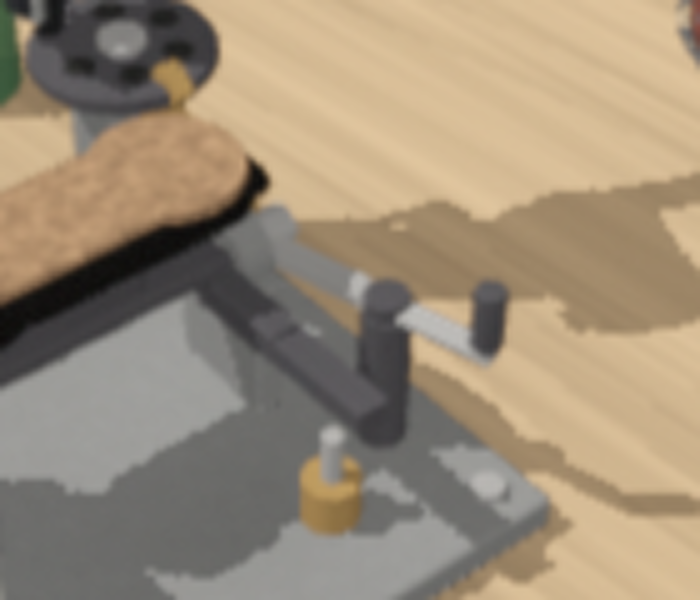

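The wheel and arm moved freely. The arm tip is at about (372,410), i.e. scene pixel (324,235.5), still above the post. I'll compare this with the arm model for the wheel angle.

```bash
python3 - <<'E'
from h import *
ex=np.array([.9945,-.105,0]);ey=np.array([.105,.9945,0]);ez=np.array([0,0,1]);o=np.array([.6275,-.037,.125])
c=manip.camera_params("scene");q=c["orientation"];Rm=R.from_quat([*q[1:],q[0]]).as_matrix()
def pr(p): v=c["intrinsics"]@(Rm.T@(p-c["xyz"]));return v[:2]/v[2]
for w in range(8,27,2):
    f=.35-.025*w; t=o-.045*ex+.145*(np.cos(f)*ey+np.sin(f)*ez)
    u=pr(t); print(w,"crop",((u-[250,150])*[5,4.8]).round(), "z arm underside at post",(.125+.115*np.tan(f)-.007/np.cos(f)).round(4))
for z in (.055,.080,.088,.096): print(z,((pr(np.array([*(o-.045*ex+.115*ey)[:2],z]))-[250,150])*[5,4.8]).round())
E
```

```text
8 crop [376. 385.] z arm underside at post 0.1353
10 crop [377. 395.] z arm underside at post 0.1295
12 crop [377. 406.] z arm underside at post 0.1237
14 crop [377. 416.] z arm underside at post 0.118
16 crop [376. 425.] z arm underside at post 0.1122
18 crop [375. 434.] z arm underside at post 0.1064
20 crop [373. 443.] z arm underside at post 0.1005
22 crop [371. 451.] z arm underside at post 0.0945
24 crop [368. 458.] z arm underside at post 0.0884
26 crop [365. 464.] z arm underside at post 0.0821
0.055 [335. 472.]
0.08 [335. 441.]
0.088 [336. 431.]
0.096 [336. 420.]
```

The wheel angle is about 13 to 14 and the stop should come near 25, so one more full turn is safe. After that I'll use small steps.

Scaled: -0.0218 m is -0.3488, -0.0204 m is -0.3264.

```bash

python3 shift.py '[[[0,-0.0496,-0.3488,0,0,0,0],[0,0.1312,-0.3264,0,0,0,0],[0,0.2768,-0.2176,0,0,0,0]]]' | grep -E "pos|force"
python3 shift.py '[[[0,0.3488,-0.0496,0,0,0,0],[0,0.3264,0.1312,0,0,0,0],[0,0.2176,0.2768,0,0,0,0]]]' | grep -E "pos|force"
python3 shift.py '[[[0,0.0496,0.3488,0,0,0,0],[0,-0.1312,0.3264,0,0,0,0],[0,-0.2768,0.2176,0,0,0,0]]]' | grep -E "pos|force"
python3 shift.py '[[[0,-0.3488,0.0496,0,0,0,0],[0,-0.3264,-0.1312,0,0,0,0],[0,-0.2176,-0.2768,0,0,0,0],[0,0,0,0,0,0,0]]]'| grep -E "pos|force"
python3 circ.py 24 -0.995 0.2618
cat > f.py <<'E'
from h import *
p,M,s=tool(); d=p[:2]-[.5285,-.1548]; a=np.arctan2(d[1],d[0]); t=np.array([np.sin(a),-np.cos(a)]); F=s["contact_force"][:2]
print("t %.2f ang %.3f r %.4f  resist %.2f radial %.2f Fz %.1f"%(s["time"],a,np.hypot(*d),-F@t,F@d/np.hypot(*d),s["contact_force"][2]))
E
python3 f.py
```

```text
tool_pos: [0.4931, -0.1783, 0.1993]
contact_force: [8.8, 1.8, 4.4]
grasp_force: 60.5
tool_pos: [0.5055, -0.1195, 0.1993]
contact_force: [5.3, -14.5, 2.0]
grasp_force: 60.2
tool_pos: [0.5631, -0.1309, 0.1992]
contact_force: [-13.3, -5.4, 12.7]
grasp_force: 61.5
tool_pos: [0.5509, -0.1906, 0.1993]
contact_force: [-2.0, -2.7, 7.9]
grasp_force: 60.9
0 [0,-0.0030,-0.0107,0,0,0,0] end angle -1.26
1 [0,-0.0001,-0.0111,0,0,0,0] end angle -1.52
2 [0,0.0028,-0.0107,0,0,0,0] end angle -1.78
3 [0,0.0055,-0.0097,0,0,0,0] end angle -2.04
4 [0,0.0078,-0.0079,0,0,0,0] end angle -2.30
5 [0,0.0096,-0.0056,0,0,0,0] end angle -2.57
6 [0,0.0107,-0.0030,0,0,0,0] end angle -2.83
7 [0,0.0111,-0.0001,0,0,0,0] end angle -3.09
8 [0,0.0107,0.0028,0,0,0,0] end angle -3.35
9 [0,0.0097,0.0055,0,0,0,0] end angle -3.61
10 [0,0.0079,0.0078,0,0,0,0] end angle -3.87
11 [0,0.0056,0.0096,0,0,0,0] end angle -4.14
12 [0,0.0030,0.0107,0,0,0,0] end angle -4.40
13 [0,0.0001,0.0111,0,0,0,0] end angle -4.66
14 [0,-0.0028,0.0107,0,0,0,0] end angle -4.92
15 [0,-0.0055,0.0097,0,0,0,0] end angle -5.18
16 [0,-0.0078,0.0079,0,0,0,0] end angle -5.45
17 [0,-0.0096,0.0056,0,0,0,0] end angle -5.71
18 [0,-0.0107,0.0030,0,0,0,0] end angle -5.97
19 [0,-0.0111,0.0001,0,0,0,0] end angle -6.23
20 [0,-0.0107,-0.0028,0,0,0,0] end angle -6.49
21 [0,-0.0097,-0.0055,0,0,0,0] end angle -6.75
22 [0,-0.0079,-0.0078,0,0,0,0] end angle -7.02
23 [0,-0.0056,-0.0096,0,0,0,0] end angle -7.28
t 11.88 ang -1.011 r 0.0422  resist -3.14 radial 1.17 Fz 7.9
```

Scaled: -0.0111 m is -0.1776, -0.0107 m is -0.1712.

```bash

python3 shift.py '[[[0,-0.048,-0.1712,0,0,0,0],[0,-0.0016,-0.1776,0,0,0,0]]]'>/dev/null; python3 f.py
python3 shift.py '[[[0,0.0448,-0.1712,0,0,0,0]]]' >/dev/null; python3 f.py
```

```text
t 12.12 ang -1.499 r 0.0423  resist 3.67 radial 0.02 Fz 6.8
t 12.25 ang -1.767 r 0.0423  resist 2.55 radial 0.13 Fz 6.5
```

Scaled: -0.0097 m is -0.1552, 0.0055 m is 0.088.

```bash

python3 shift.py '[[[0,0.088,-0.1552,0,0,0,0]]]'>/dev/null; python3 f.py
python3 shift.py '[[[0,0.1248,-0.1264,0,0,0,0]]]' >/dev/null; python3 f.py
```

```text
t 12.38 ang -2.035 r 0.0424  resist 3.17 radial 0.35 Fz 6.2
t 12.50 ang -2.302 r 0.0423  resist 3.32 radial -0.24 Fz 6.2
```

```bash

python3 shift.py '[[[0,0.1536,-0.0896,0,0,0,0]]]'>/dev/null; python3 f.py
python3 shift.py '[[[0,0.1712,-0.048,0,0,0,0]]]' >/dev/null; python3 f.py
```

```text
t 12.62 ang -2.568 r 0.0423  resist 2.84 radial -1.27 Fz 5.7
t 12.75 ang -2.833 r 0.0423  resist 3.71 radial -2.83 Fz 6.3
```

Scaled: 0.0111 m is 0.1776, -0.0001 m is -0.0016.

```bash

python3 shift.py '[[[0,0.1776,-0.0016,0,0,0,0]]]'>/dev/null; python3 f.py
python3 shift.py '[[[0,0.1712,0.0448,0,0,0,0]]]' >/dev/null; python3 f.py
```

```text
t 12.88 ang -3.098 r 0.0422  resist 3.69 radial -2.79 Fz 5.4
t 13.00 ang 2.923 r 0.0422  resist 2.95 radial -3.98 Fz 4.7
```

```bash

python3 shift.py '[[[0,0.1552,0.088,0,0,0,0]]]'>/dev/null; python3 f.py
python3 shift.py '[[[0,0.1264,0.1248,0,0,0,0]]]' >/dev/null; python3 f.py
```

```text
t 13.12 ang 2.660 r 0.0421  resist 2.58 radial -5.66 Fz 5.9
t 13.25 ang 2.400 r 0.0421  resist 3.61 radial -7.21 Fz 5.1
```

Scaled: 0.0096 m is 0.1536, 0.0056 m is 0.0896.

```bash

python3 shift.py '[[[0,0.0896,0.1536,0,0,0,0]]]'>/dev/null; python3 f.py
python3 shift.py '[[[0,0.048,0.1712,0,0,0,0]]]' >/dev/null; python3 f.py
```

```text
t 13.38 ang 2.142 r 0.0420  resist 3.46 radial -7.60 Fz 6.5
t 13.50 ang 1.882 r 0.0420  resist 3.85 radial -7.31 Fz 6.8
```

Scaled: 0.0111 m is 0.1776, 0.0001 m is 0.0016.

```bash
python3 shift.py '[[[0,0.0016,0.1776,0,0,0,0]]]'>/dev/null; python3 f.py
```

```text
t 13.62 ang 1.625 r 0.0419  resist 3.15 radial -7.42 Fz 8.3
```

Scaled: 0.0107 m is 0.1712, -0.0028 m is -0.0448.

```bash
python3 shift.py '[[[0,-0.0448,0.1712,0,0,0,0]]]' >/dev/null; python3 f.py
```

```text
t 13.75 ang 1.373 r 0.0419  resist 4.64 radial -7.12 Fz 9.7
```

Scaled: 0.005 m is 0.08, -0.0024 m is -0.0384.

```bash
python3 shift.py '[[[0,-0.0384,0.08,0,0,0,0]]]' >/dev/null; python3 f.py
```

```text
t 13.88 ang 1.251 r 0.0418  resist 5.75 radial -6.83 Fz 11.1
```

Scaled: 0.0047 m is 0.0752, -0.0031 m is -0.0496.

```bash
python3 shift.py '[[[0,-0.0496,0.0752,0,0,0,0]]]' >/dev/null; python3 f.py
```

```text
t 14.00 ang 1.135 r 0.0419  resist 7.67 radial -6.78 Fz 12.7
```

The stop is felt, with the force rising about 0.4 N/mm and roughly 4.4 N over friction. I'll add one small step.

Scaled: 0.0023 m is 0.0368, -0.0019 m is -0.0304.

```bash
python3 shift.py '[[[0,-0.0304,0.0368,0,0,0,0]]]' >/dev/null; python3 f.py
```

```text
t 14.12 ang 1.072 r 0.0418  resist 7.99 radial -6.41 Fz 12.5
```

Scaled: -0.002 m is -0.032, -0.0018 m is -0.0288.

```bash
python3 shift.py '[[[0,-0.0064,-0.0288,-0.032,0,0,0]]]' >/dev/null; python3 f.py
```

```text
t 14.25 ang 1.095 r 0.0416  resist 1.44 radial 1.23 Fz -0.5
```

Scaled: -0.05 m is -0.8, -0.04 m is -0.64.

```bash
python3 shift.py '[[[0.4,0,0,0,0,0,0],[0.4,0,0,0,0,0,0]]]'; python3 shift.py '[[[0.4,0,0,-0.32,0,0,0],[0.4,0,0,-0.64,0,0,0],[0.4,0,0,-0.8,0,0,0]]]' | grep -E "pos|force"; python3 shift.py '[[[0.4,-0.48,-0.64,0,0,0,0],[0.4,-0.48,-0.8,0,0,0,0],[0.4,-0.48,-0.8,0,0,0,0],[0.4,0,0,0,0,0,0],[0.4,0,0,0,0,0,0]]]' | grep -E "pos|force"
python3 - <<'E'
from h import *
import cv2
a=manip.grab_frame("scene")[150:275,230:370,::-1]; cv2.imwrite("pics/scene4.png",cv2.resize(a,None,fx=5,fy=4.8,interpolation=cv2.INTER_CUBIC))
E
```

```text
time: 14.5
tool_pos: [0.5478, -0.1178, 0.1984]
tool_rot: [-0.001, 0.643, 0.766, -0.0]
contact_force: [0.2, -0.4, -1.3]
gripper_width: 0.403
grasp_force: 0.0
tool_pos: [0.5478, -0.118, 0.3107]
contact_force: [0.9, -0.5, 0.3]
grasp_force: 0.0
tool_pos: [0.4262, -0.2312, 0.3106]
contact_force: [-0.4, 0.0, 0.5]
grasp_force: 0.0
```

View pics/scene4.png

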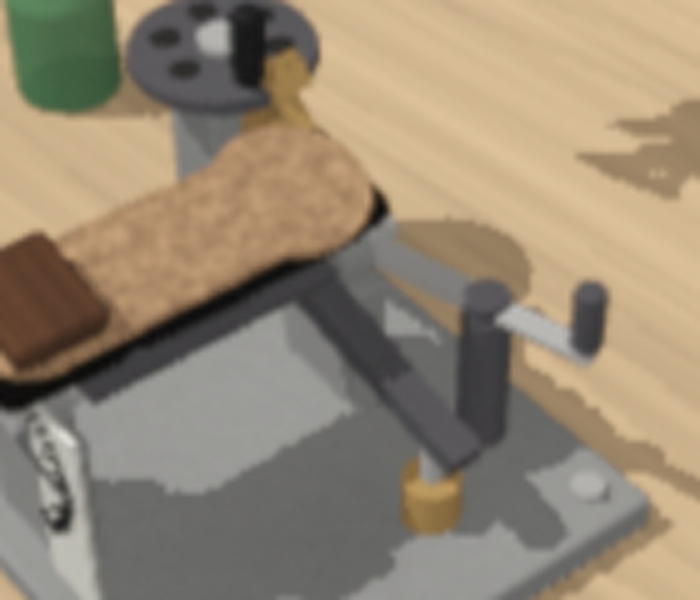

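The arm tip at (455,450) rests on the post at (430,465), and the catch is still open with its knob at (590,300). The handle top is at (248,14). I'll check from this that the wheel hasn't sprung back, then hand in if so.

```bash
python3 - <<'E'
from h import *
C=lambda x,y:((x+.5)/5+230-.5,(y+.5)/4.8+150-.5)
p=onz("scene",C(248,14),.232);h=onz("scene",C(214,38),.187);d=p-h;print(p,h,np.arctan2(d[1],d[0]),np.hypot(d[0],d[1]))
E
```

```text
[ 0.54308855 -0.11126126  0.232     ] [ 0.53211802 -0.15426184  0.187     ] 1.3209998741916256 0.04437794895561828
```

```bash
python3 - <<'E'
from h import *
import cv2
a=manip.grab_frame("top")[180:240,360:420,::-1]; cv2.imwrite("pics/top5.png",cv2.resize(a,None,fx=10,fy=10,interpolation=cv2.INTER_CUBIC))
E
```

```text
(no output)
```

View pics/top5.png

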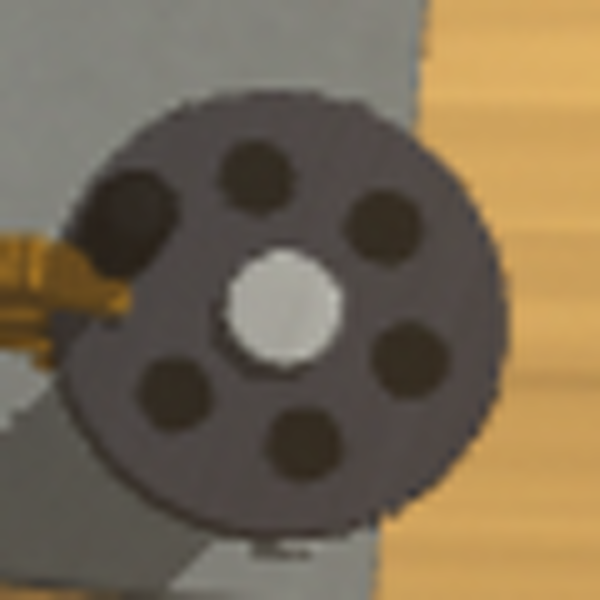

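The five wheel holes are at (258,177), (384,228), (410,358), (303,443) and (175,394). The handle takes the sixth place, so they give the wheel angle accurately.

```bash
python3 - <<'E'
from h import *
def ang(P,k,off,f):
    Q=np.array([onz("top",((x+.5)/f+off[0]-.5,(y+.5)/f+off[1]-.5),.183)[:2] for x,y in P]); c=(Q[0]+Q[3]+Q[1]+Q[4])/4
    a=np.arctan2(*(Q-c).T[::-1]); b=a+np.array(k)*np.pi/3
    print(c,(np.angle(np.exp(1j*b))).round(3), np.angle(np.exp(1j*b).sum()))
k=[1,2,3,4,5]   # clockwise offset of each hole from the handle
ang([(258,177),(384,228),(410,358),(303,443),(175,394)],k,(360,180),10)
# start picture: handle at upper right; holes clockwise from it
ang([(693,335),(636,373),(574,342),(568,274),(625,238)],k,(262,150),5)
E
```

```text
[ 0.52726426 -0.15198613] [1.198 1.206 1.223 1.204 1.212] 1.2084513146108589
[ 0.52727077 -0.15225349] [-0.971 -0.978 -0.971 -0.979 -0.98 ] -0.9755587969351831
```

The wheel eased back about 0.13 rad on release. That matches friction holding about 3 N, or roughly 45 N on the post, so the arm still rests firmly on it. Nothing is touching the robot, so I'm handing in.

```bash
python3 -c "
from plant import manip
print(manip.job_done())"
```

```text
the job is handed in; nothing more can be done
None
```

The job is handed in, with no verdict shown: the catch is open to about 1.3 rad, and the wheel was wound clockwise until I felt the stop, about 4.7 N over friction. On release it eased back about 0.13 rad, so the arm rests on the post with an estimated 45 N, and the robot is clear of everything.

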